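# Sift the slim pin out of the tilting drum

## Task

The drum on the tilting stand holds a slim steel pin and a thick aluminium pillar. Turn its perforated cap until the middle-sized hole is over the channel on the drum's low side, then swing the drum over by its crank so that the slim pin slides out into the tray below while the thick pillar stays in, and swing the drum back to its rest. Leave the other things on the table alone.

Things in the scene. Friction and masses are not known exactly. Their poses are not given: they have to be found in the camera images.
- dispenser: Grey tilting stand, fixed, back to the robot: its -x (drum's low side, tray) points away from the robot, give or take 26 degrees; y runs along the pivot to the crank side. Origin on the table under the pivot, which is 185 mm up. Two posts 209 mm high, outer faces y +-81.5 mm. Fixed steel tray under the drum: inside x -196 to +46, y +-64 mm, floor 10 mm, rim 51 mm up.
- drum_center (a point): Middle of the white drum (130 mm diameter, 140 mm long), on the pivot axis. z is the drum's own axis, pointing to the cap: at rest it leans 25 degrees from vertical towards the stand's -x. Its -x is the drum's low side, where a 90 degree V channel (bottom 58 mm from the axis) runs along inside the wall to the cap. Its y is the pivot axis.
- drum (a joint): Angle of the drum about its pivot, rad: 0 at rest (a stop; the axis leans 25 degrees from vertical towards the stand's -x), growing as the cap end swings further over to -x and down; stop at 2.2, cap pointing 61 degrees below level. Friction 0.7 N m, so it stays where it is left. The pieces inside may not slide before about 2.0.
- crank_grip (a point): Middle of the black round crank handle: 14 mm diameter, 75 mm long, parallel to the pivot, 100 mm from it, 133 mm along y from the drum's middle. Axes as drum_center. Turns with the drum, 45 degrees behind its axis: at rest 20 degrees from straight up on the robot's side, passes over the top, ends just below pivot height on the far side. Crank arm at its inner end, 39 mm.
- cap (a joint): Angle of the dark steel cap about the drum's axis, rad, counter-clockwise looking down on the cap; 0 when the middle-sized hole is exactly over the channel. The pin passes within about +-0.1. Friction 0.1 N m, stays where it is left; stops at +-2.2. It starts at 0.5 to 1.45.
- cap_grip (a point): In the aluminium grip bar across the cap's middle, on the drum's axis, 97 mm from the pivot. Bar 50 mm long (this point's x), 14 mm wide (y), 34 mm tall; point 20 mm above the cap's face, 14 mm below the bar's top. z points out of the cap. Cap 132 mm in diameter, three holes 120 degrees apart: 14, 32 and 43 mm in diameter.
- middle_hole (a point): Centre of the middle-sized hole (32 mm), in the outer face of the cap, 42 mm from its axis on the -x side of the grip bar.
- pin: Slim steel pin, 22 mm diameter, 62 mm long; origin at the centre of one end, z along it. It starts in the channel, ahead of the pillar.
- pin_center (a point): Middle of the slim pin.
- pillar_center (a point): Middle of the thick aluminium pillar, 34 mm diameter, 60 mm long; it starts in the channel at the drum's closed end.
- spanner: Bystander: open-ended spanner lying flat, 200 mm long.
- strap: Bystander: slotted steel clamping strap, 135 x 34 x 16 mm, lying flat.
- stepblock: Bystander: steel step block with four steps, 72 x 30 x 56 mm.
- oil: Bystander: white oil bottle, 64 mm diameter, 160 mm tall.

How it is judged (in metres and radians):
On the way, in this order (a step that is already met when the one before it is completed fails the run):
1. the cap is turned so that the middle-sized hole is over the channel (within 0.12 rad) while the drum is still at rest (value of joint cap between -0.12 and 0.12 rad and value of joint drum below 0.2 rad), for 0.2 s.
2. the drum is swung over and the slim pin has come out into the tray (value of joint drum above 1.2 rad and x of pin_center in the frame of dispenser between -0.196 and 0.046 m and y of pin_center in the frame of dispenser between -0.064 and 0.064 m and height (world z) of pin_center below 0.056 m), for 0.2 s.
At the end, for the whole second after the job is handed in: The slim pin lies at rest inside the tray (its middle within the tray's walls and below 56 mm), the thick pillar is still inside the drum (middles within 80 mm), and the drum is back at its rest (within 0.12 rad) and still (x of pin_center in the frame of dispenser between -0.196 and 0.046 m and y of pin_center in the frame of dispenser between -0.064 and 0.064 m and height (world z) of pin_center below 0.056 m and linear speed of pin below 0.03 m/s and distance between pillar_center and drum_center below 0.08 m and value of joint drum below 0.12 rad and velocity of joint drum below 0.05 rad/s); the robot touches nothing.
It fails at once if the thick pillar leaves the drum (distance between pillar_center and drum_center above 0.1 m).
It fails at once if another thing on the table is moved by more than 30 mm (distance of any of spanner, strap, stepblock, oil from where it was at the start of the episode above 0.03 m).
It also fails if it takes over 64 s, if anything falls off the work surface, if the arm or the gripper's body presses on something with over 40 N, if the wrist force passes 120 N, or if a joint passes its speed limit or range.

## Robot

A 6-joint arm with a two-finger parallel gripper is mounted at the origin on the work surface. World frame = base frame: x ahead of the robot, y to its left, z up, the work surface at z = 0. Lengths are in mm, angles in rad, forces in N, time in s.
With the tool pointing down it reaches from about 150 to 775 mm from the base axis. Payload 6.1 kg.
Tool frame: the origin (TCP) lies midway between the tips of the shut fingers; the grasp point (between the pads) lies 19 mm behind it (env.tcp_to_grasp is the distance from the TCP to the grasp point, in mm); y points along the fingers, z is the direction in which the jaws open and shut, and the axes are right-handed (so a half turn about y gives the same grasp; the last joint's range is limited). The gripper opens to 85 mm and grips with 20 to 120 N. Pads are 22 mm wide; open, the fingers measure 114 mm over their backs; the gripper's body (76 mm by 85 mm) begins 54 mm behind the grasp point. The pads swing forward as they close: fully open they stand 13 mm farther back than shut.
Start: joints at [1.272, 0.126, -0.04, 1.405, 0, 1.571], TCP at [154.54, 501.723, 231.295] pointing down, gripper open.
Joint ranges: [-2.72, 2.72], [-0.95, 1.95], [-1.27, 1.35], [-1.78, 2.02], [-1.46, 1.47], [-3.14, 3.14]. Speed limits (rad/s): [2.39, 2.39, 3.01, 3.14, 3.14, 3.14].

## Interface

Orientations are given as a 3x3 rotation matrix whose columns are the frame's x, y, z axes.
In Python, from bench import env gives the robot as it stands. The module is installed in compiled form; this text tells all that it offers. Calls block until the motion is done:
- env.move_pose(position, orientation): joint-space move of the TCP to a pose.
- env.move_linear(position, frame=None, speed=150): straight line of the TCP; frame=None keeps the orientation; speed is the mean speed in mm/s.
- env.set_joints(angles): joint-space move.
- env.command_gripper(opening): finger opening in mm; the grip force is fixed at half the most; returns when the fingers have stopped.
- env.hold(seconds).
- env.ik(position, orientation): joint angles nearest the present ones, or None.
- env.sense(): the state.
- env.camera(name): name is "scene" or "top" or "wrist"; returns the picture (400x640x3 uint8, red, green, blue); there is no depth.
- env.camera_info(name): a dict with "fx", "fy", "cx", "cy" (pixels), "R" (3x3) and "t" (3): a world point X has camera coordinates R X + t; the wrist camera has in their place "T_tool_cam" (4x4, takes a point from camera to tool coordinates, whose origin is the TCP and whose axes are the tool frame's). Camera axes: x right, y down, z forward; pixel columns grow to the right and rows downward; lengths in mm; the calibration is good to about 2 mm. A picture is of the moment at which its call begins: read the wrist's pose just before it. camera_info takes no time and is no camera call.
A pose or a line that the arm cannot do raises env.Unreachable and nothing moves.
- env.hand_in(): hands the job in, once; it reports no verdict.
Trained networks look in the newest picture that a camera, given by its name, has taken for a name from the list of things; names that differ only in an ending like _2 or _b are one class to them, and where a whole thing is asked for, a point or a joint stands for the part that bears it (a point fixed in the world has none). Each returns a list of dicts, best first, with "p" (0 to 1); they miss things now and then, are a little off and sometimes report something else, mostly with a low value. They report only what shows in the picture. A call takes as long as a camera call.
- env.regions_of(target, camera): "pixels" (400x640 bool, what is visible of it) and "pixel" ([column, row] in pixels, amid what is visible of it).
The state is a dict: "clock": time; "qpos": joint angles; "joint_vel": joint speeds; "effort": joint torques, N m; "tool_pos": TCP position; "tcp_rot": TCP orientation; "force": force on the tool from outside, world axes, zero at the start; "wrist_torque": the same for the moment, N m; "gripper_width": finger opening in mm.
Only numpy, scipy, OpenCV 4.12 (cv2) and the standard library are available. Lean on these libraries where they do the work, as an engineer would, in place of code of your own. Each camera call takes 0.05 s, during which the arm holds its last target.

## Working session

There is one attempt and no reset: what is moved stays moved. The work goes in short steps, each a Python script; the robot and the scene stay as the last script left them, time stands still between calls to the robot, and variables do not carry over. Pictures are saved under pics/ and viewed, and the job is handed in when it is done.

```bash
mkdir -p pics; python3 - <<'E'
from bench import env
import cv2
for n in("scene","top","wrist"):
    im=env.camera(n); cv2.imwrite(f"pics/a_{n}.png",im[:,:,::-1])
    i=env.camera_info(n); print(n,i)
    for t in ("dispenser","drum","cap","cap_grip","middle_hole","crank_grip","oil","spanner","strap","stepblock"):
        r=env.regions_of(t,n); print(t,[(round(d["p"],2),[round(float(v)) for v in d["pixel"]],int(d["pixels"].sum())) for d in r[:2]])
s=env.sense();print(s)
E
```

```text
scene {'fx': 464.13807995926265, 'fy': 464.13807995926265, 'cx': 320.9475440723203, 'cy': 197.5051441256702, 'R': array([[ 0.27481183,  0.96147956, -0.00596006],
       [ 0.60432984, -0.17754529, -0.77670014],
       [-0.74783949,  0.20984455, -0.62984234]]), 't': array([ -87.72492769, -224.0387535 , 1566.5897    ])}
dispenser [(0.58, [401, 186], 9991)]
drum [(0.6, [398, 138], 4162)]
cap [(0.97, [410, 131], 1895)]
cap_grip [(0.98, [409, 131], 1914), (0.27, [178, 315], 1016)]
middle_hole [(0.58, [408, 134], 1954), (0.21, [402, 140], 4094)]
crank_grip [(0.78, [397, 137], 4018)]
oil [(0.9, [233, 240], 1445)]
spanner [(0.71, [177, 244], 500), (0.6, [258, 296], 631)]
strap [(0.7, [178, 315], 1032)]
stepblock [(0.69, [233, 238], 1480), (0.6, [262, 295], 624)]
top {'fx': 482.59477037717596, 'fy': 482.59477037717596, 'cx': 326.0667004297471, 'cy': 194.35741888868762, 'R': array([[ 0.00451189, -0.99975594,  0.02162656],
       [-0.98060492, -0.00866105, -0.19580341],
       [ 0.19594293, -0.02032367, -0.98040467]]), 't': array([ -88.59110618,  605.30267022, 1305.93626525])}
dispenser [(0.94, 
[... 1015 characters left out ...]
8709e+00,
       -2.12924361e-05,  1.57080896e+00]), 'joint_vel': array([-0.00067754,  0.00016053,  0.00011373, -0.00095525,  0.00013719,
        0.00078205]), 'effort': array([-5.21772654e-05, -4.35693097e+01,  3.53089571e+01,  1.14738825e-03,
        9.14176553e-05,  2.01282626e-05]), 'tool_pos': array([154.54941565, 501.72360553, 231.29139198]), 'tcp_rot': array([[ 9.55686187e-01,  2.11250724e-05,  2.94387348e-01],
       [-2.94387348e-01, -3.74833664e-06,  9.55686188e-01],
       [ 2.12924028e-05, -1.00000000e+00,  2.63672049e-06]]), 'force': array([ 1.23512468,  0.16535745, -0.05598124]), 'wrist_torque': array([-0.0893993 , -0.03294605, -0.02897651]), 'gripper_width': 85.26947360590056}
```

```bash
python3 - <<'E'
import cv2
a=cv2.imread("pics/a_scene.png");b=cv2.imread("pics/a_top.png")
cv2.imwrite("pics/b1.png",cv2.resize(a[60:260,280:530],None,fx=3.2,fy=3,interpolation=cv2.INTER_CUBIC))
cv2.imwrite("pics/b2.png",cv2.resize(b[150:350,130:380],None,fx=3.2,fy=3,interpolation=cv2.INTER_CUBIC))
E
```

```text
(no output)
```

View pics/a_scene.png

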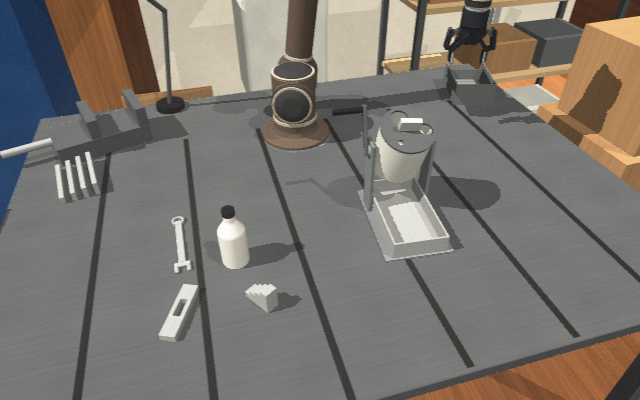

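View pics/a_top.png

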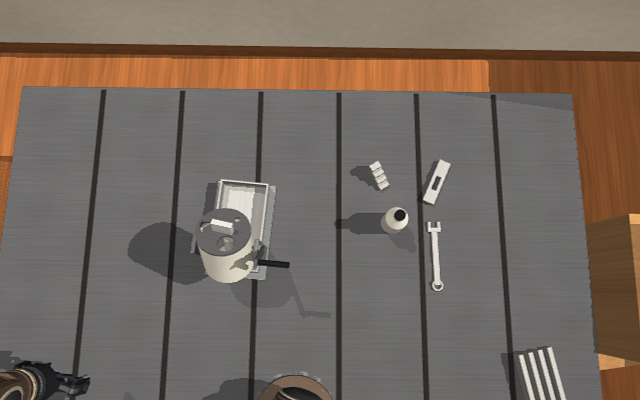

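```bash
sleep 1
```

```text
(no output)
```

View pics/b1.png

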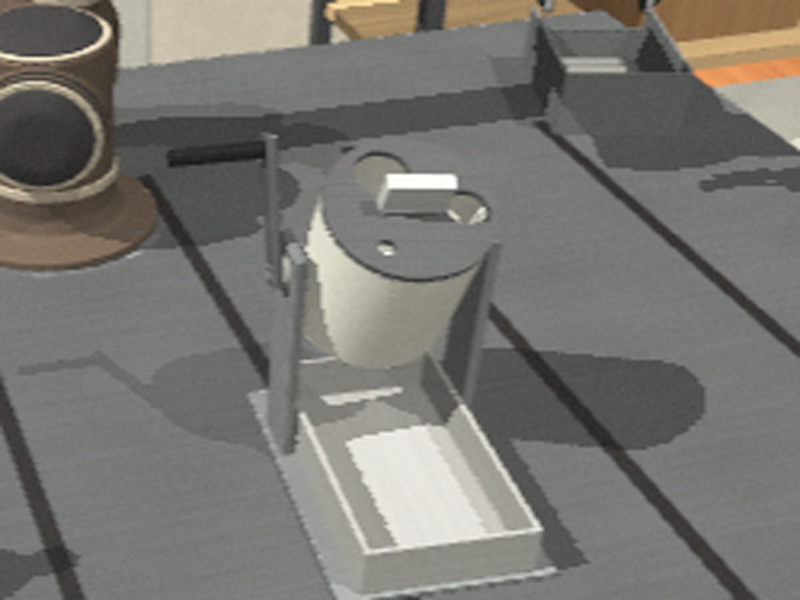

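View pics/b2.png

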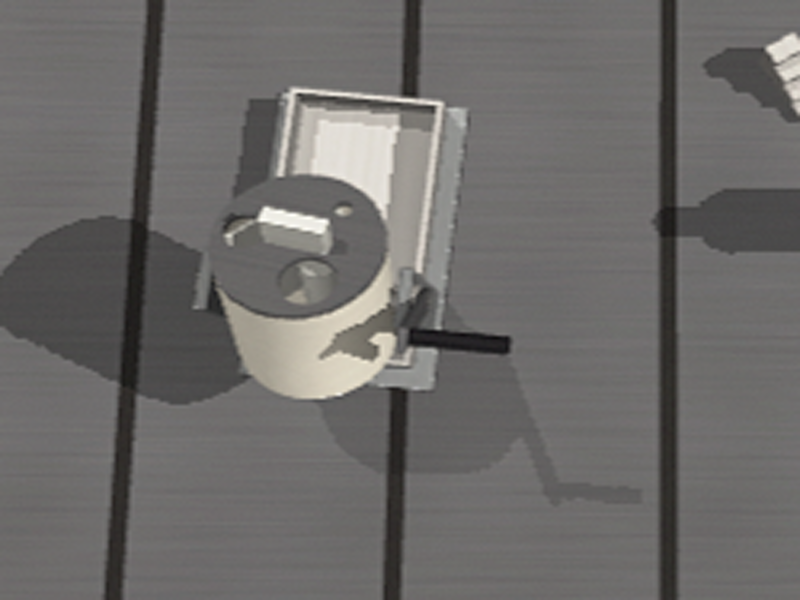

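```bash
cat > geo.py <<'E'
import numpy as np
from numpy import sin,cos
S25,C25=sin(np.radians(25)),cos(np.radians(25))
def Rz(a): return np.array([[cos(a),-sin(a),0],[sin(a),cos(a),0],[0,0,1]])
def Ry(a): return np.array([[cos(a),0,sin(a)],[0,1,0],[-sin(a),0,cos(a)]])
def Rd(q): # drum frame in stand frame; swings z towards -x
    return Ry(-np.radians(25)-q)
def stand(P): return Rz(P[2]), np.array([P[0],P[1],0.])
def w(P,x): R,t=stand(P); return R@np.asarray(x,float)+t
def drum(P,x,q=0): return w(P,Rd(q)@np.asarray(x,float)+[0,0,185])
def cap(P,x,th,q=0): return drum(P,Rz(th)@np.asarray(x,float),q)
def proj(ci,X):
    c=ci["R"]@X+ci["t"]; return np.array([ci["fx"]*c[0]/c[2]+ci["cx"],ci["fy"]*c[1]/c[2]+ci["cy"]])
def crank(q,y=133): # drum frame
    a=np.radians(45); return np.array([100*sin(a),y,100*cos(a)])
E
cat > fit.py <<'E'
from geo import *
from bench import env
from scipy.optimize import least_squares
ci={n:env.camera_info(n) for n in("scene","top")}
b1=lambda u,v:np.array([280+u/3.2-.3,60+v/3-.3]); b2=lambda u,v:np.array([130+u/3.2-.3,150+v/3-.3])
a120=2*np.pi/3
def pts(p,s):
    P,th=p[:3],p[3]; h=lambda k:cap(P,Rz(k*a120)@np.array([-42,0,77.]),th)
    return dict(tl=w(P,[-198,66,51]),tr=w(P,[-198,-66,51]),c0=drum(P,crank(0,133+37.5)),c1=drum(P,crank(0,133-37.5)),mid=h(0),small=h(s),large=h(-s),bar=cap(P,[0,0,111],th))
obs={"scene":dict(tl=b1(365,553),tr=b1(540,528),c0=b1(170,157),c1=b1(262,149),mid=b1(468,208),small=b1(387,248),bar=b1(420,180)),
"top":dict(tr=b2(291,90),tl=b2(441,102),c0=b2(510,345),c1=b2(412,337),mid=b2(240,232),small=b2(344,210),large=b2(308,282),bar=b2(297,217))}
for s in(1,-1):
    def f(p):
        q=pts(p,s); return np.concatenate([proj(ci[n],q[k])-o for n in obs for k,o in obs[n].items()])
    r=least_squares(f,[450,200,np.pi,1.2],loss="soft_l1"); print(s,r.x,r.cost)
    i=0;e=f(r.x)
    for n in obs:
        for k in obs[n]: print(n,k,e[i:i+2].round(1)); i+=2
E
python3 fit.py
```

```text
1 [447.86300176 169.8165057    3.04243869   1.57378923] 100.09836053635426
scene tl [ 0.  -0.3]
scene tr [-0.7  0.8]
scene c0 [-2.1  0.1]
scene c1 [ 0.1 -0.2]
scene mid [-0.8 -2.5]
scene small [ -5.  -25.9]
scene bar [ 0.6 -0. ]
top tr [ 0.3 -1.2]
top tl [-0.6 -0.3]
top c0 [ 0.3 -0.2]
top c1 [-1.5 -1. ]
top mid [-0.4  0.4]
top small [-9.6 23.7]
top large [  7.8 -26.2]
top bar [-2.2 -0.5]
-1 [446.8614713  169.07390004   3.0468194    1.4459479 ] 7.982316716339564
scene tl [-0.  -0.5]
scene tr [-0.9  0.4]
scene c0 [-2.5  0.1]
scene c1 [-0.4 -0.2]
scene mid [-0.8 -0.8]
scene small [-0.  -1.1]
scene bar [ 0.2 -0.2]
top tr [ 0.2 -0.8]
top tl [-0.7 -0.1]
top c0 [ 0.8 -0.1]
top c1 [-1.1 -0.7]
top mid [ 0.5 -0.9]
top small [-1.7 -0.6]
top large [-0.3  0.8]
top bar [-2.  -0.1]
```

```bash
cat > plan.py <<'E'
from geo import *
from bench import env
P=np.array([446.9,169.1,3.047]); TH=1.446; G=env.tcp_to_grasp
def frame(y,z):
    y=y/np.linalg.norm(y); z=z-y*(y@z); z/=np.linalg.norm(z)
    return np.column_stack([np.cross(y,z),y,z])
def capR(th,s): 
    A=stand(P)[0]@Rd(0)@Rz(th); return frame(-A[:,2],s*A[:,1])
def cappose(th,s,h=25,up=0): # grasp point h above cap face
    R=capR(th,s); return cap(P,[0,0,77+h+up],th)+R[:,1]*G, R
def crpose(q,tilt,s,y=138,up=0,side=0):
    """tilt: tool approach dir from -z, stand frame; tool sits leaning towards -x by tilt; side leaning to +y"""
    Rs=stand(P)[0]; a=Ry(-tilt)@np.array([0,0,1.]);  # backwards dir of tool
    a=a*cos(side)+np.array([0,1.,0])*sin(side)
    jaw=np.cross(a,[0,1.,0]); R=frame(Rs@-a,Rs@(s*jaw))
    return drum(P,crank(0,y),q)+R[:,1]*(G-up),R
E
python3 - <<'E'
from plan import *
np.set_printoptions(precision=2,suppress=True)
print(G,stand(P)[0])
for s in(1,-1):
    print("cap",s)
    for th in(TH,1,.5,0): print(th,[env.ik(*cappose(th,s,up=u)) for u in(0,80)])
for s in(1,-1):
  for side in(0,.5):
    print("crank",s,side)
    for q,t in((0,-.35),(0,0),(1.1,0),(1.1,.3),(2.2,0),(2.2,.4),(2.2,.8)):
        print(q,t,env.ik(*crpose(q,t,s,side=side)),env.ik(*crpose(q,t,s,side=side,up=80)))
E
```

```text
18.700000000000003 [[-1.   -0.09  0.  ]
 [ 0.09 -1.    0.  ]
 [ 0.    0.    1.  ]]
cap 1
1.446 [array([0.25, 0.44, 0.36, 1.9 , 0.14, 2.01]), None]
1 [array([0.25, 0.44, 0.36, 1.9 , 0.14, 2.45]), None]
0.5 [array([0.25, 0.44, 0.36, 1.9 , 0.14, 2.95]), None]
0 [array([ 0.25,  0.44,  0.36,  1.9 ,  0.14, -2.83]), None]
cap -1
1.446 [array([ 0.25,  0.44,  0.36,  1.9 ,  0.14, -1.13]), None]
1 [array([ 0.25,  0.44,  0.36,  1.9 ,  0.14, -0.69]), None]
0.5 [array([ 0.25,  0.44,  0.36,  1.9 ,  0.14, -0.19]), None]
0 [array([0.25, 0.44, 0.36, 1.9 , 0.14, 0.31]), None]
crank 1 0
0 -0.35 [ 0.14 -0.38 -0.46  1.15 -0.08  1.79] [ 0.17 -0.4  -0.31  1.33 -0.09  1.82]
0 0 [ 0.09 -0.11 -0.21  1.47  0.    1.75] [ 0.09 -0.08 -0.01  1.64  0.    1.75]
1.1 0 [ 0.05  0.08 -0.07  1.42  0.    1.72] [0.05 0.1  0.13 1.6  0.   1.72]
1.1 0.3 [0.03 0.32 0.19 1.73 0.04 1.69] [0.03 0.4  0.46 1.93 0.04 1.69]
2.2 0 [ 0.04  0.15 -0.21  1.21  0.    1.71] [ 0.04  0.14 -0.06  1.38  0.    1.71]
2.2 0.4 [0.02 0.47 0.15 1.64 0.04 1.68] [0.01 0.53 0.4  1.84 0.04 1.67]
2.2 0.8 None None
crank 1 0.5
0 -0.35 [-0.29 -0.34 -0.5   1.
[... 901 characters left out ...]
 [ 0.04  0.14 -0.06  1.38  0.   -1.43]
2.2 0.4 [ 0.02  0.47  0.15  1.64  0.04 -1.47] [ 0.01  0.53  0.4   1.84  0.04 -1.47]
2.2 0.8 None None
crank -1 0.5
0 -0.35 [-0.29 -0.34 -0.5   1.17  0.56 -1.78] [-0.42 -0.33 -0.34  1.4   0.58 -1.94]
0 0 [-0.25 -0.09 -0.27  1.47  0.49 -1.74] [-0.34 -0.05 -0.08  1.67  0.48 -1.85]
1.1 0 [-0.21  0.1  -0.13  1.41  0.5  -1.71] [-0.29  0.13  0.06  1.61  0.49 -1.79]
1.1 0.3 [-0.2   0.32  0.1   1.71  0.47 -1.68] [-0.26  0.38  0.33  1.9   0.44 -1.75]
2.2 0 [-0.21  0.18 -0.26  1.2   0.5  -1.7 ] [-0.28  0.18 -0.1   1.39  0.49 -1.78]
2.2 0.4 [-0.19  0.47  0.07  1.62  0.46 -1.67] [-0.25  0.52  0.29  1.81  0.44 -1.72]
2.2 0.8 [-0.18  0.76  0.35  2.    0.44 -1.64] None
```

```bash
python3 - <<'E'
from plan import *
np.set_printoptions(precision=2,suppress=True)
p,R=cappose(TH,-1)
for u in(30,45,60): print(u,env.ik(p-R[:,1]*u,R))
for dx in (-60,-30,0):
  for dz in(50,80): print(dx,dz,env.ik(p+[dx,0,dz],R))
# less tilt
Rs=stand(P)[0]
for t in (.1,.25):
    R2=Rs@Ry(np.radians(25)-t)@Rs.T@R
    print(t,R2[:,1],[env.ik(p-R2[:,1]*u,R2) for u in(40,70,90)])
E
```

```text
30 [ 0.24  0.48  0.47  1.98  0.14 -1.14]
45 [ 0.24  0.5   0.53  2.02  0.14 -1.14]
60 None
-60 50 [ 0.27  0.33  0.31  1.96  0.15 -1.11]
-60 80 None
-30 50 [ 0.26  0.4   0.4   1.98  0.15 -1.12]
-30 80 None
0 50 [ 0.25  0.46  0.49  2.02  0.14 -1.13]
0 80 None
0.1 [-0.1   0.01 -1.  ] [array([ 0.31,  0.19,  0.19,  1.66,  0.04, -1.05]), array([ 0.3 ,  0.21,  0.28,  1.73,  0.04, -1.05]), array([ 0.3 ,  0.23,  0.34,  1.78,  0.04, -1.05])]
0.25 [-0.25  0.02 -0.97] [array([ 0.27,  0.33,  0.33,  1.81,  0.09, -1.09]), array([ 0.27,  0.35,  0.44,  1.89,  0.09, -1.09]), array([ 0.27,  0.38,  0.52,  1.94,  0.09, -1.1 ])]
```

```bash
python3 - <<'E'
from plan import *
import cv2
env.move_linear([200,400,380],speed=300) if env.ik([200,400,380],env.sense()["tcp_rot"]) is not None else None
p,R=cappose(TH,-1); Rs=stand(P)[0]
R2=Rs@Ry(np.radians(25)-.25)@Rs.T@R
env.move_pose(p-R2[:,1]*85,R2)
env.move_pose(p-R[:,1]*42,R)
s=env.sense();print(s["clock"],s["tool_pos"],p-R[:,1]*42,s["force"])
im=env.camera("wrist").copy()
T=env.camera_info("wrist"); M=np.linalg.inv(T["T_tool_cam"])
for x in ([25,7,111],[25,-7,111],[-25,7,111],[-25,-7,111],[-42,0,77]):
    X=cap(P,x,TH); c=M[:3,:3]@(s["tcp_rot"].T@(X-s["tool_pos"]))+M[:3,3]
    u=(T["fx"]*c[0]/c[2]+T["cx"],T["fy"]*c[1]/c[2]+T["cy"]); print(x,u)
    cv2.circle(im,(int(u[0]),int(u[1])),3,(255,0,0),-1)
cv2.imwrite("pics/c_w.png",im[:,:,::-1])
E
```

```text
4.8583 [500.30060181 164.28477931 294.26544104] [499.61733438 164.09840082 298.56036572] [-0.4391564   0.4907526   0.54568872]
[25, 7, 111] (np.float64(306.3500725887484), np.float64(212.29856721716))
[25, -7, 111] (np.float64(330.57103118280963), np.float64(212.19658681599554))
[-25, 7, 111] (np.float64(307.2896551339533), np.float64(286.655446307214))
[-25, -7, 111] (np.float64(329.4069034845845), np.float64(286.53259301767133))
[-42, 0, 77] (np.float64(317.56772663043296), np.float64(279.58175958449374))
```

View pics/c_w.png

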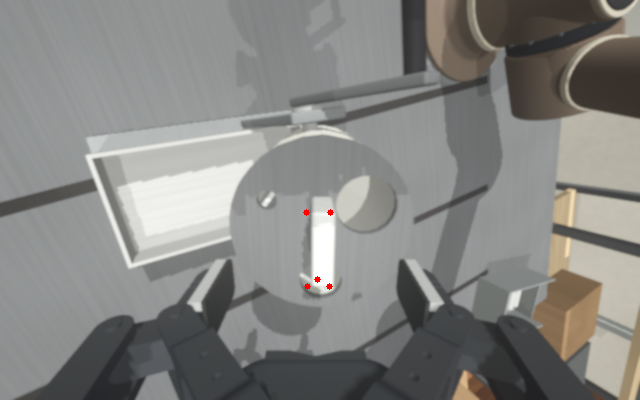

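```bash
cat >> plan.py <<'E'
def wproj(X,s):
    T=env.camera_info("wrist"); M=np.linalg.inv(T["T_tool_cam"])
    c=M[:3,:3]@(s["tcp_rot"].T@(X-s["tool_pos"]))+M[:3,3]
    return (T["fx"]*c[0]/c[2]+T["cx"],T["fy"]*c[1]/c[2]+T["cy"])
def wdraw(name,pts):
    import cv2
    s=env.sense(); im=env.camera("wrist").copy()
    for X in pts:
        u=wproj(X,s); cv2.circle(im,(round(u[0]),round(u[1])),2,(255,0,0),-1)
    cv2.imwrite(f"pics/{name}.png",im[:,:,::-1]); return im
E
python3 - <<'E'
from plan import *
import cv2
s=env.sense();print(s["clock"],s["tool_pos"],s["qpos"],s["joint_vel"])
B=[[25,7,111],[25,-7,111],[-25,7,111],[-25,-7,111],[-42,0,77]]
B+=[[66*cos(a),66*sin(a),77] for a in np.arange(0,6.28,.4)]
im=wdraw("d_w",[cap(P,x,TH) for x in B]+[w(P,[-198,66,51]),w(P,[-198,-66,51])])
im=cv2.imread("pics/d_w.png");cv2.imwrite("pics/d_w2.png",cv2.resize(im[90:340,60:460],None,fx=2,fy=2,interpolation=cv2.INTER_CUBIC))
E
```

```text
4.9083 [499.71449532 164.37140253 298.20041464] [ 0.24022668  0.49609874  0.5207623   2.01042143  0.13836955 -1.14029609] [ 0.00561495 -0.09674123  0.03909718  0.01778314  0.00260511 -0.00117697]
```

View pics/d_w2.png

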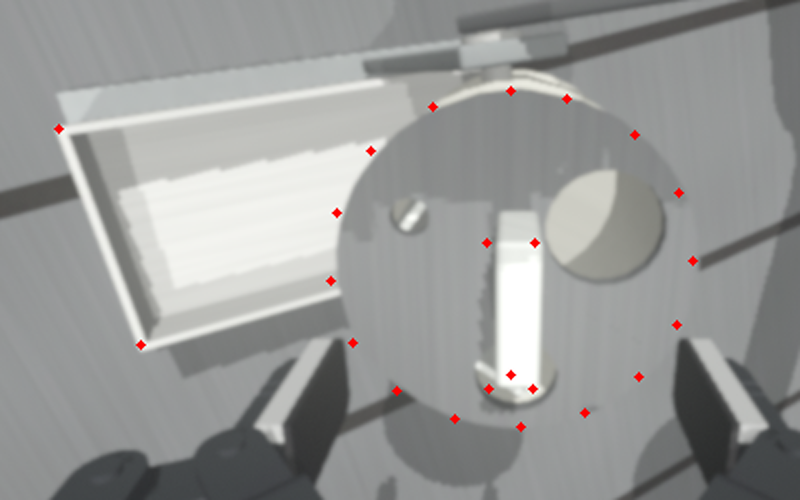

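```bash
python3 - <<'E'
from plan import *
import cv2
p,R=cappose(TH,-1); p=p+R[:,2]*1.5; print(R[:,2])
env.move_linear(p,R,speed=60)
env.hold(.2); s=env.sense();print(s["clock"],s["tool_pos"]-p,s["force"])
print(env.command_gripper(0)); s=env.sense();print(s["clock"],s["gripper_width"],s["force"],s["wrist_torque"])
im=env.camera("wrist");cv2.imwrite("pics/e_w.png",im[:,:,::-1])
im=env.camera("top");cv2.imwrite("pics/e_t.png",im[:,:,::-1])
E
```

```text
[-0.88348264  0.20885273  0.41933158]
6.0083 [0.27532571 0.00289675 0.11916382] [-0.1304004   0.04995279 -0.78072632]
False
6.6583 13.082497299650585 [-0.25343322 -0.38910591  1.10800951] [-0.04665864 -0.2458459  -0.00712541]
```

View pics/e_w.png

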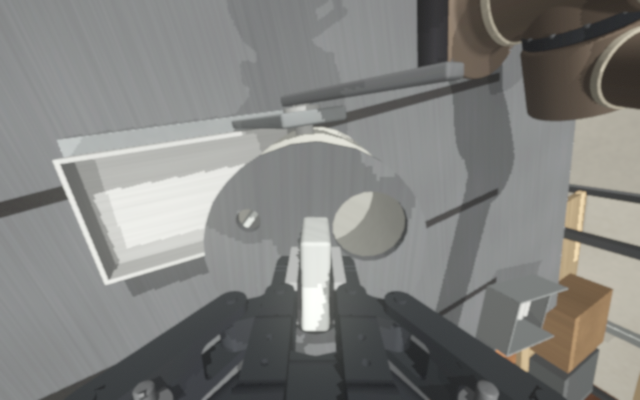

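```bash
python3 - <<'E'
from plan import *
import cv2
q=env.sense()["qpos"].copy(); q0=q.copy()
for k in(.4,.8,1.2,TH):
    q[5]=q0[5]+k; env.set_joints(q); s=env.sense();print(s["clock"],s["qpos"][5]-q0[5],s["force"],s["wrist_torque"],s["gripper_width"])
env.hold(.2);s=env.sense();print(s["qpos"]-q0)
im=env.camera("wrist");cv2.imwrite("pics/f_w.png",im[:,:,::-1])
im=env.camera("top");cv2.imwrite("pics/f_t.png",cv2.resize(im[150:350,130:380,::-1],None,fx=3.2,fy=3,interpolation=cv2.INTER_CUBIC))
E
```

```text
7.225 0.39721478500969964 [-0.69995567  0.5765053   1.77645161] [-0.01663665 -0.26116851 -0.1759419 ] 13.120336412427156
7.6917 0.7959634155567041 [-1.43934254  1.04286104  1.39504094] [ 0.13717068 -0.05682423 -0.13823468] 12.948389746178233
8.1583 1.195482801814071 [-1.73961637  2.5058758   1.94346595] [ 0.28369645  0.20352066 -0.2562134 ] 13.284443346637453
8.5 1.4404045216346226 [-3.39178567  4.5759337   3.06732766] [ 0.55195376  0.20995131 -0.33608657] 12.578788116621118
[ 2.38682510e-04 -8.33872775e-05 -2.34391529e-05  2.57865648e-04
  7.64810835e-04  1.44236579e+00]
```

View pics/f_w.png

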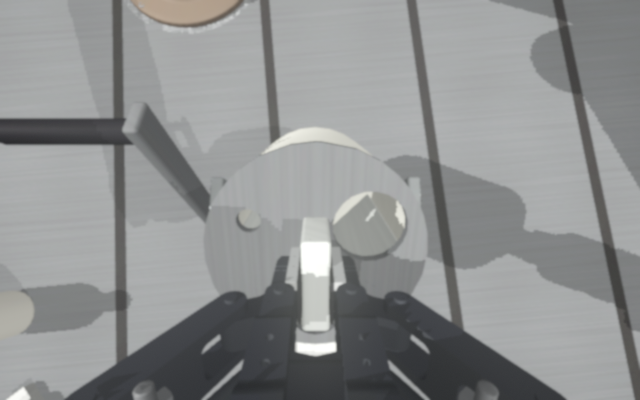

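View pics/f_t.png

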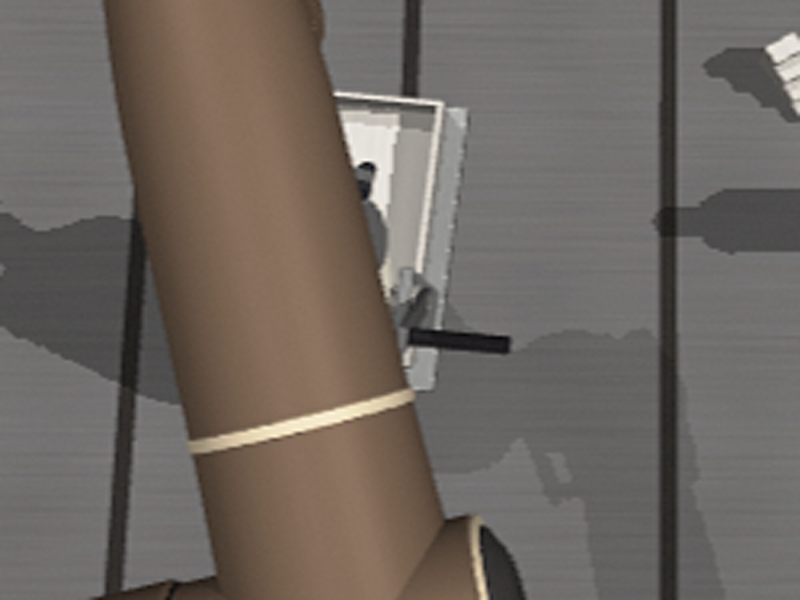

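```bash
python3 - <<'E'
from plan import *
import cv2
print(env.command_gripper(70))
s=env.sense();p,R=s["tool_pos"],s["tcp_rot"]
env.move_linear(p-R[:,1]*40,R,speed=100)
env.hold(.1)
B=[[25,7,111],[25,-7,111],[-25,7,111],[-25,-7,111],[-42,0,77]]
im=wdraw("g_w",[cap(P,x,0) for x in B]+[drum(P,crank(0,y)) for y in(95,133,170.5)])
print(env.sense()["clock"])
for n in("scene",):
    im=env.camera(n);cv2.imwrite("pics/g_s.png",cv2.resize(im[60:260,280:530,::-1],None,fx=3.2,fy=3,interpolation=cv2.INTER_CUBIC))
E
```

```text
False
10.0833
```

View pics/g_w.png

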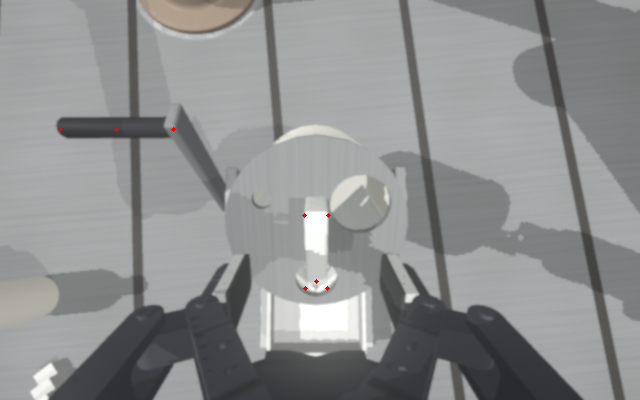

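View pics/g_s.png

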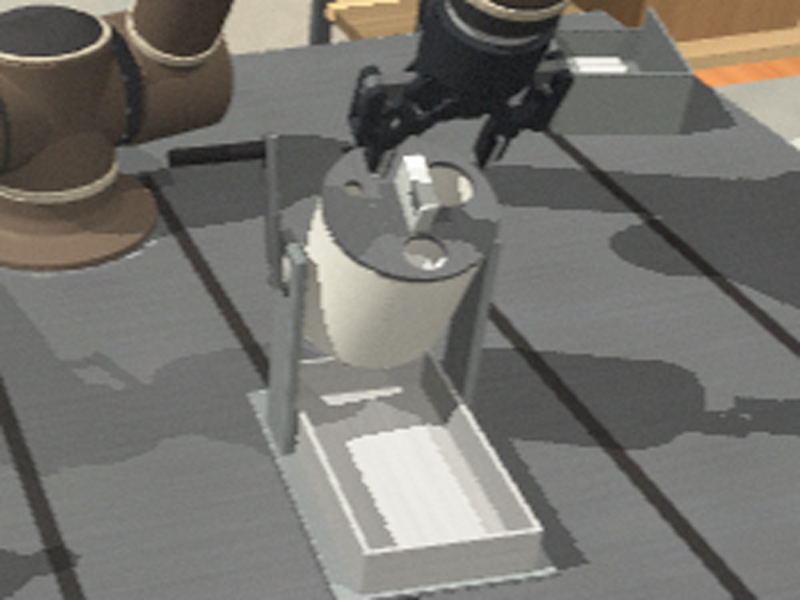

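```bash
python3 - <<'E'
from plan import *
ci=env.camera_info("scene")
for th in(-.1,0,.1):
    f=lambda x:((proj(ci,cap(P,x,th))+.3-[280,60])*[3.2,3]).round(0)
    print(th,f([-42,0,77]),f(Rz(-2.094)@np.array([-42,0,77.])),f(Rz(2.094)@np.array([-42,0,77.])))
np.set_printoptions(precision=2,suppress=True)
for u in (90,): print(env.ik(*crpose(0,0,1,up=u)),env.ik(*crpose(0,0,-1,up=u)))
for q in np.linspace(0,2.2,9): print(q,*[env.ik(*crpose(q,t,-1)) for t in (-.2+q*.6/2.2,)])
E
```

```text
-0.1 [418. 251.] [356. 184.] [453. 182.]
0 [424. 251.] [355. 188.] [449. 179.]
0.1 [429. 250.] [353. 192.] [445. 175.]
[ 0.09 -0.08  0.01  1.66  0.    1.75] [ 0.09 -0.08  0.01  1.66  0.   -1.39]
0.0 [ 0.12 -0.26 -0.35  1.29 -0.04 -1.36]
0.275 [ 0.09 -0.15 -0.25  1.36 -0.02 -1.39]
0.55 [ 0.07 -0.04 -0.15  1.42 -0.01 -1.41]
0.8250000000000001 [ 0.05  0.06 -0.06  1.48  0.   -1.42]
1.1 [ 0.04  0.16  0.02  1.52  0.01 -1.43]
1.375 [ 0.03  0.26  0.08  1.56  0.02 -1.44]
1.6500000000000001 [ 0.03  0.34  0.12  1.6   0.03 -1.45]
1.9250000000000003 [ 0.02  0.41  0.14  1.62  0.04 -1.46]
2.2 [ 0.02  0.47  0.15  1.64  0.04 -1.47]
```

```bash
python3 - <<'E'
from plan import *
import cv2
p,R=cappose(0,-1); Rs=stand(P)[0]
R2=Rs@Ry(np.radians(25)-.15)@Rs.T@R
env.move_pose(p-R2[:,1]*85,R2)
env.command_gripper(60)
env.move_pose(*crpose(0,-.2,-1,up=70)); env.hold(.2)
s=env.sense();print(s["clock"],s["tool_pos"]-crpose(0,-.2,-1,up=70)[0])
X=[drum(P,crank(0,y)+np.array([a,0,b])) for y in(96,133,170.5) for a,b in((5,-5),(-5,5))]
wdraw("h_w",X)
E
```

```text
12.5083 [ 0.33379493  0.13013806 -0.15772341]
```

View pics/h_w.png

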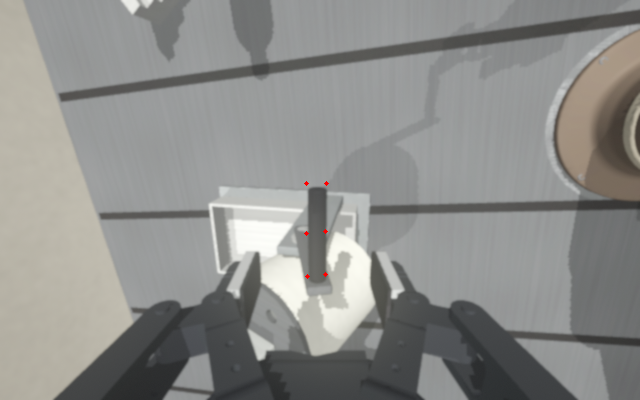

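```bash
cat >> plan.py <<'E'
tilt=lambda q:-.2+q*.6/2.2
def swing(qs,speed=80,lim=45):
    for q in qs:
        env.move_linear(*crpose(q,tilt(q),-1),speed=speed); s=env.sense()
        print(round(q,2),round(s["clock"],2),s["force"].round(1),s["wrist_torque"].round(2),round(s["gripper_width"],1),flush=True)
        if np.linalg.norm(s["force"])>lim: print("STOP");return False
    return True
E
python3 - <<'E'
from plan import *
env.move_linear(*crpose(0,-.2,-1),speed=80)
print(env.sense()["force"])
print(env.command_gripper(0),env.sense()["gripper_width"],env.sense()["force"])
swing(np.arange(.1,1.01,.15))
E
```

```text
[ 0.52853603  0.26394305 -0.95070275]
False 12.008828504040897 [-3.58932614  1.05959928  3.93679854]
0.1 14.35 [-7.3  0.2  6.9] [ 0.2   1.88 -0.02] 11.9
0.25 14.68 [-6.8  0.6  9.6] [0.15 1.5  0.12] 12.0
0.4 15.0 [-2.6  0.7  5.8] [0.21 0.64 0.15] 12.2
0.55 15.32 [-0.9  1.6  1. ] [0.29 0.41 0.15] 12.0
0.7 15.65 [-0.3  2.3  3.1] [0.42 0.61 0.1 ] 11.8
0.85 15.97 [ 0.   3.2 -0.8] [ 0.51 -0.04  0.07] 12.0
1.0 16.3 [ 0.   3.5 -5.6] [0.85 0.12 0.1 ] 12.0
```

```bash
python3 - <<'E'
from plan import *
import cv2
swing(list(np.arange(1.15,2.06,.15))+[2.12,2.17],lim=40)
env.hold(.7)
print(env.sense()["clock"])
for n in("scene","top"):
    im=env.camera(n); cv2.imwrite(f"pics/i_{n}.png",im[:,:,::-1])
    for t in("pin","pillar_center"):
        print(n,t,[(round(d["p"],2),d["pixel"],int(d["pixels"].sum())) for d in env.regions_of(t,n)[:2]])
    o=(280,60) if n=="scene" else (130,150)
    cv2.imwrite(f"pics/i2_{n}.png",cv2.resize(im[o[1]:o[1]+200,o[0]:o[0]+250,::-1],None,fx=3.2,fy=3,interpolation=cv2.INTER_CUBIC))
E
```

```text
1.15 16.63 [-3.4  5.4 -6.6] [0.87 0.47 0.03] 12.2
1.3 16.97 [-2.8  4.7 -4. ] [ 0.86  0.69 -0.11] 12.2
1.45 17.3 [-3.5  4.1 -1.4] [ 0.92  1.11 -0.12] 12.1
1.6 17.63 [-3.8  4.2 -3.4] [ 0.78  0.6  -0.07] 11.9
1.75 17.97 [-4.4  4.2 -0.9] [ 0.77  0.85 -0.25] 11.9
1.9 18.3 [-5.7  3.4 -1.1] [ 0.7   0.98 -0.09] 11.9
2.05 18.63 [-4.4  4.  -0.7] [ 0.75  1.09 -0.18] 12.2
2.12 18.88 [-6.4  2.4  5.7] [ 0.64  1.19 -0.24] 11.6
2.17 19.13 [-4.3  4.3  6.5] [ 0.73  1.32 -0.2 ] 12.1
19.8333
scene pin [(0.56, [405.9, 218.3], 176)]
scene pillar_center []
top pin []
top pillar_center []
```

View pics/i2_scene.png

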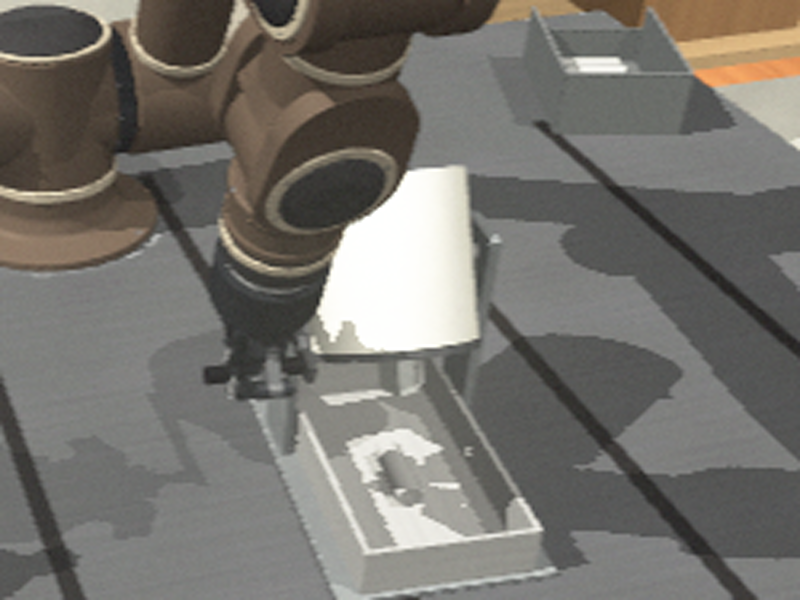

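View pics/i2_top.png

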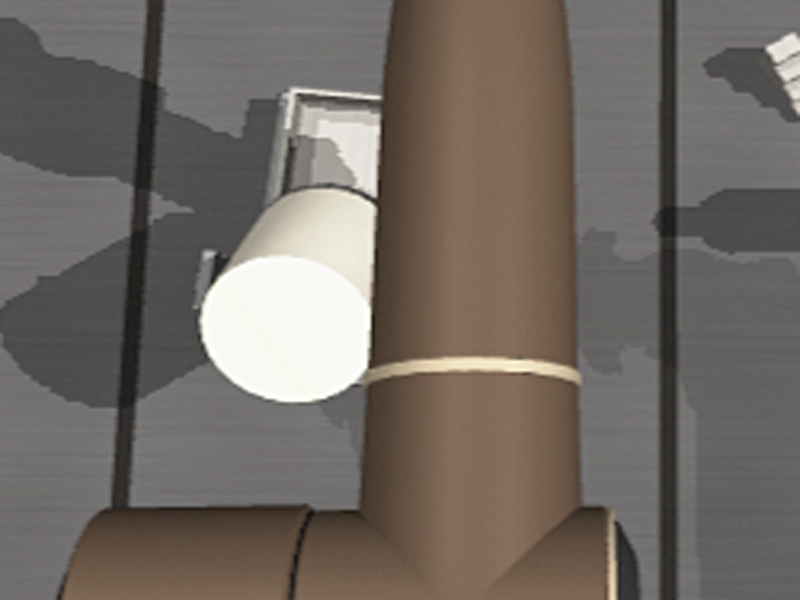

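```bash
python3 - <<'E'
from plan import *
ci=env.camera_info("scene")
d=ci["R"].T@np.array([(405.9-ci["cx"])/ci["fx"],(218.3-ci["cy"])/ci["fy"],1]); o=-ci["R"].T@ci["t"]
X=o+d*(21-o[2])/d[2]; print("pin in stand frame",stand(P)[0].T@(X-w(P,[0,0,0])))
im=env.camera("scene");print([(d["p"],d["pixel"]) for d in env.regions_of("pin","scene")[:1]])
swing(list(np.arange(2.0,.19,-.2))+[.1,.03,0.],lim=40)
E
```

```text
pin in stand frame [-87.37031946  -4.07067585  21.        ]
[(0.71, [258.5, 295.2])]
2.0 20.59 [-6.8  3.5  2.7] [ 0.63  0.5  -0.23] 11.8
1.8 20.98 [-5.3  3.6  2.5] [ 0.64  0.54 -0.12] 11.8
1.6 21.38 [-5.   4.   1.6] [ 0.66  0.48 -0.12] 12.0
1.4 21.77 [-2.1  4.4  4.8] [ 0.68  0.22 -0.1 ] 11.8
1.2 22.16 [2.5 3.5 6.8] [ 0.57 -0.57 -0.06] 11.7
1.0 22.55 [4.8 3.3 9.7] [ 0.53 -1.2   0.09] 12.0
0.8 22.94 [ 6.9  1.8 12.1] [ 0.33 -1.55  0.  ] 12.0
0.6 23.33 [ 7.9  1.7 16.8] [ 0.09 -2.01  0.04] 12.1
0.4 23.72 [ 7.7  1.2 22.1] [-0.08 -2.28  0.07] 11.7
0.2 24.1 [ 3.9 -1.2 26.2] [-0.26 -1.69  0.09] 11.9
0.1 24.37 [ 1.4 -0.7 26.5] [-0.36 -1.26 -0.01] 12.1
0.03 24.62 [ 0.5 -2.2 29.9] [-0.44 -1.59 -0.06] 11.9
0.0 24.87 [ 2.5 -2.7 29.4] [-0.53 -2.03  0.02] 11.7
```

```bash
python3 - <<'E'
from plan import *
import cv2
env.command_gripper(70); env.hold(.2); print(env.sense()["force"])
p,R=crpose(0,-.2,-1,up=75); env.move_linear(p,R,speed=150); env.hold(.3)
X=[drum(P,crank(0,y)+np.array([a,0,b])) for y in(96,133,170.5) for a,b in((5,-5),(-5,5))]
wdraw("j_w",X)
print(env.sense()["clock"])
im=env.camera("scene")
print([(d["p"],d["pixel"]) for d in env.regions_of("pin","scene")[:2]])
cv2.imwrite("pics/j_s.png",cv2.resize(im[60:260,280:530,::-1],None,fx=3.2,fy=3,interpolation=cv2.INTER_CUBIC))
E
```

```text
[ 0.59549469 -0.40125554 -0.06145119]
26.6583
[(0.54, [403.8, 217.1])]
```

View pics/j_w.png

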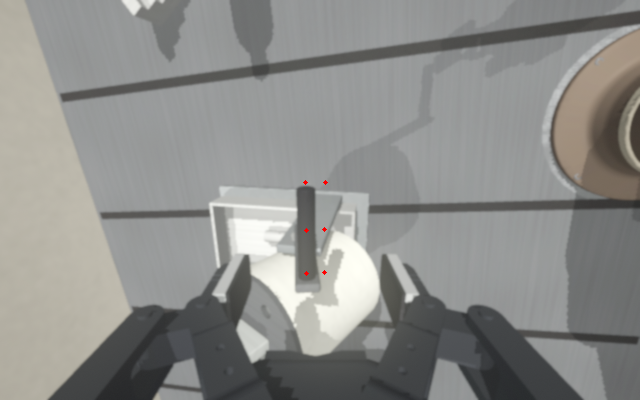

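View pics/j_s.png

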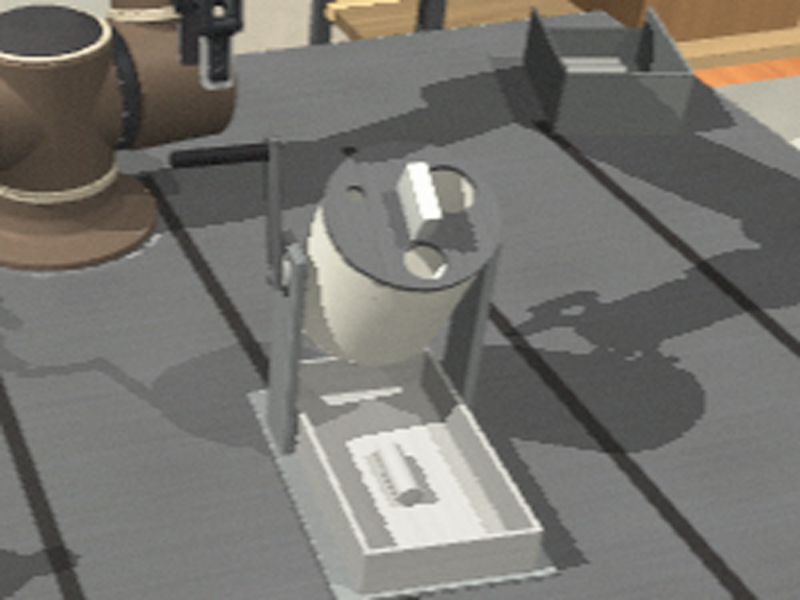

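```bash
python3 - <<'E'
from plan import *
import cv2
env.move_linear(*crpose(0,-.2,-1),speed=100)
env.command_gripper(17); print(env.sense()["force"],env.sense()["gripper_width"])
p,R=crpose(0,-.2,-1)
for d in(2,4,5.5):
    env.move_linear(p+R[:,2]*d*np.sign(R[0,2]*-1),R,speed=20); f=env.sense()["force"]; print(d,f)
    if np.linalg.norm(f)>18: break
env.move_linear(p,R,speed=40)
env.command_gripper(70); env.hold(.1)
p,R=crpose(0,-.2,-1,up=75); env.move_linear(p,R,speed=150); env.hold(.3)
X=[drum(P,crank(0,y)+np.array([a,0,b])) for y in(96,133,170.5) for a,b in((5,-5),(-5,5))]
wdraw("k_w",X)
print(env.sense()["clock"])
E
```

```text
[ 6.43839549 -1.36457228 -0.03432611] 16.85067736538889
2 [ 5.54636023 -1.10740141  0.66989957]
4 [ 6.13524381 -0.9937948   0.32928792]
5.5 [10.29943946 -1.39421882 -1.91790764]
30.9
```

View pics/k_w.png

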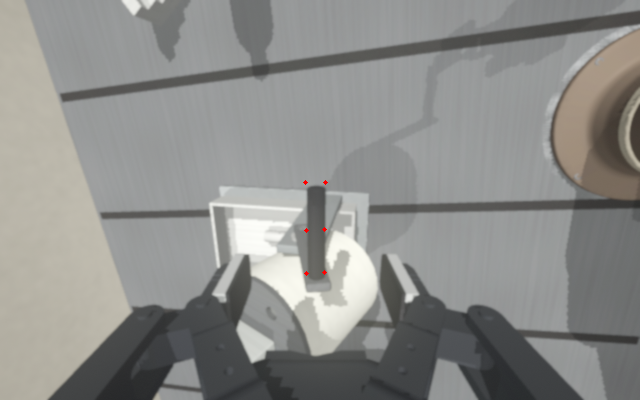

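```bash
python3 - <<'E'
from plan import *
import cv2
s=env.sense(); env.move_linear(s["tool_pos"]+[-20,0,40],speed=150); env.hold(.3)
im=env.camera("scene");r=env.regions_of("pin","scene")
print([(d["p"],d["pixel"]) for d in r[:2]],env.sense()["force"],env.sense()["clock"])
cv2.imwrite("pics/l_s.png",im[:,:,::-1])
env.hand_in()
E
```

```text
[(0.53, [402.9, 215.8])] [ 0.50651931  0.16265204 -0.33154972] 31.7417
the job is handed in; nothing more can be done
```

View pics/l_s.png

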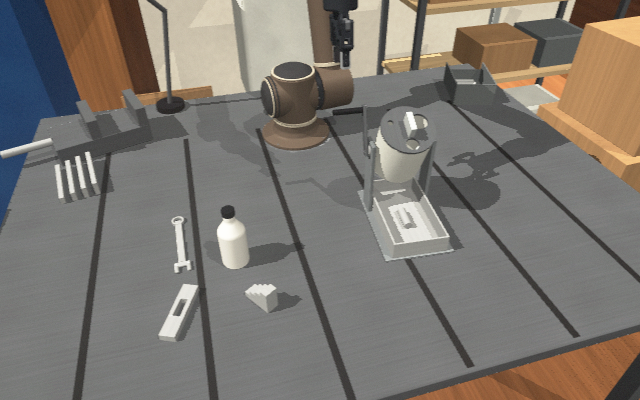

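I turned the cap from about 1.45 rad to about 0 and swung the drum over to about 2.17 rad. The slim pin slid into the tray, I swung the drum back to its rest, and I handed the job in at about 32 s.

**Pin:** The last pictures show it lying in the tray, about x -87, y -4 mm in the stand's frame. One pin detection (taken just before the swing back) landed on the step block instead. The other reports agree to a few pixels.

**Drum:** The first swing back left it about 0.06 rad short of rest because the handle slipped in the pads. I pushed it onto its stop with the fingers loosely around the handle. The wrist picture then showed the handle within about a pixel of its original place.

**Pillar:** It was never seen outside the drum and did not come out with the pin. I could not see it directly inside, so that check rests on its absence elsewhere.

**Everything else:** The spanner, strap, step block and oil bottle look unmoved. The wrist force stayed at or below about 30 N in the readings I took between moves. At hand-in the gripper was clear and the force reading was near zero.

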